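# Index the three-armed nest wheel and set its brake

### The arm

A 6-joint arm with a two-finger parallel gripper is mounted at the origin on the work surface. World frame = base frame: x ahead of the robot, y to its left, z up, the work surface at z = 0. Lengths are in mm, angles in rad, forces in N, time in s.
With the tool pointing down it reaches from about 350 to 875 mm from the base axis. Payload 4.2 kg.
Tool frame: the origin (TCP) lies midway between the tips of the shut fingers; the grasp point (between the pads) lies 19 mm behind it; z points along the fingers, y is the direction in which the jaws open and shut (so a half turn about z gives the same grasp; the last joint's range is limited). The gripper opens to 87 mm and grips with 3 to 60 N. Pads are 19 mm wide; open, the fingers measure 117 mm over their backs; the gripper's body (75 mm by 190 mm) begins 51 mm behind the grasp point.
Start: joints at [1.539, 0.385, 0.008, 0, -1.194, -0.259], TCP at [179.167, 598.747, 222.55] pointing down, gripper open.
Joint ranges: [-3.14, 3.14], [-1.21, 2.06], [-1.07, 1.41], [-3.16, 2.05], [-2.99, -0.16], [-3.1, 3.1]. Speed limits (rad/s): [2.79, 2.79, 3.14, 3.14, 3.14, 3.14].

### API

Orientations are given as a unit quaternion [x, y, z, w].
In Python, from workcell import r, eyes, job gives the robot as it stands.
- The arm moves only by the tool send_rows, never from a script. Its argument "targets" is one flat list of numbers, 6 for each row, row after row: the shift along the tool's x, y, z in units of 50 mm (1.0 is 50 mm), then the turn, a rotation vector about the tool's x, y, z in rad. A call has 1 to 8 rows; each row shifts and turns the commanded pose from where the row before left it, along the tool's axes as they then stand; what a row does not reach is not made up. A row lasts 1/10 s, in which the tool goes at most 50 mm and 8.59 degrees, less where a joint would pass 70% of its speed; a pose out of reach is approached as far as the arm can. A call is refused whole if a number of a shift passes 1 or a number of a turn 0.15, either way. A call with a gripper value outside its range is refused whole. "fingers" is the opening, from 0 (shut) to 1 (fully open), set as the call begins (left out, the last holds). The fingers move at their own pace and stop on an object; the grip force is fixed at half the most. Time passes only in rows, so rows that do not move let the fingers close. It gives the time, the measured TCP pose, the force and the opening at its end, in the units of the state.
- r.sense(): the state, without advancing time (a new reading comes with each control period).
- eyes.grab_frame(name): name is "scene" or "top" or "wrist"; returns a dict with "color" (400x640x3 uint8, red, green, blue), "range_z" (400x640 float32, mm along the optical axis (not along the pixel's ray), 0 where there is no reading), "fx", "fy", "cx", "cy" (pixels), "rvec" (rotation vector, rad) and "tvec" (3), from world to camera coordinates, as OpenCV has them; the wrist camera has in their place "mount" (4x4, takes a point from camera to tool coordinates, whose origin is the TCP and whose axes are the flange's). Camera axes: x right, y down, z forward; pixel columns grow to the right and rows downward; lengths in mm; the calibration is good to about 2 mm. A picture is of the moment at which its call begins: read the wrist's pose just before it.
- job.job_done(): hands the job in, once; it reports no verdict.
The state is a dict: "time_s": time; "q": joint angles; "qd": joint speeds; "joint_torque": joint torques, N m; "tool_pos": TCP position; "ee_rot": TCP orientation; "ft_force": force on the tool from outside, world axes, zero at the start; "moment": the same for the moment, N m; "width": finger opening in mm.
Only numpy, scipy, OpenCV 4.12 (cv2) and the standard library are available. Lean on these libraries where they do the work, as an engineer would, in place of code of your own. Each camera call takes 0.05 s, during which the arm holds its last target.

### The job

Gently push with a fingertip on an arm of the three-armed wheel to turn it until the arm that carries the green part points straight at the upright post on the plate; only then push the brake lever beside the wheel round, counterclockwise seen from above, to its far stop. Only push: lift nothing, keep the part seated in its nest, leave everything else where it stands, and finish with the wheel and lever left in place and the robot clear of them.

Things in the scene. Friction and masses are not known exactly. Their poses are not given: they have to be found in the camera images.
- plate: Fixed aluminium base plate, 360 x 500 x 12 mm, lying on the table at a varying place and yaw. Its origin is at table height on the wheel's axis; z up. The plate reaches from x = -165 to 195 mm and y = -305 to 195 mm in this frame. The brake lever's pivot is at x = 0, y = -200 mm.
- wheel (a joint): Angle of the black three-armed wheel on its grey stand; it turns both ways about an upright axis over the plate's origin. rad, 0 at the start, grows counterclockwise from above (range -7 to 7). Friction of about 0.15 N m keeps it where it is left. One arm carries a green part, the other two have empty nests.
- loaded_tip (a point): Centre of the outer end of the arm that carries the green part, 125 mm from the wheel's axis, 55 mm above the table. The other arms are 120 degrees to either side. Arms: straight bars 16 mm wide, 48 to 62 mm above the table, with 36 mm of open space under them; the outer 40 mm, beyond the nest, is bare bar, the place to push.
- nest (a point): Centre of the floor of the loaded arm's nest, 58 mm from the axis and 66 mm above the table. Every nest is a round cup, 54 mm outside, 42 mm inside, 10 mm deep, rim 76 mm above the table.
- stop: Fixed post on a small foot. This origin lies on the wheel's axis, 12 mm above the table; its x axis points level from the axis to the post. The post's direction on the plate varies.
- post_top (a point): Top centre of the post: 16 mm in diameter, 162 mm from the wheel's axis, top 80 mm above the table. Its foot is 34 mm (radially) x 40 mm and 10 mm high. The arms pass it with 29 mm to spare.
- lever (a joint): Brake lever, a level steel bar on an upright pivot; rad, grows counterclockwise seen from above. Starts open, between 0 and 0.3; 1.4 is its end stop (braked). Friction of about 0.12 N m keeps it where it is left. It points at -2.8 rad + joint value in the plate's frame.
- lever_tip (a point): Centre of the lever's end knob (round, black, 18 mm wide, 48 to 66 mm above the table), 83 mm from the pivot, 57 mm above the table. The bar between is 12 mm wide, 50 to 64 mm above the table.
- lever_pivot (a point): On the lever's pivot axis, 57 mm above the table. The pivot hub is 32 mm across, its top 66 mm above the table.
- part_mid (a point): Centre of the green part in the loaded nest: a stepped cylinder 38 mm in diameter and 36 mm high, 40 to 85 g, standing loose, its top 102 mm above the table. It must stay seated.
- spare_a_mid (a point): Centre of a spare part like the one in the nest, standing loose on the plate near the lever (about 200 mm from the wheel's axis). Leave it alone.
- spare_b_mid (a point): Centre of a second such spare standing loose on the plate at the wheel's other side (about 200 mm from its axis). Leave it alone.
- tall_housing: Green tool housing 140 mm tall, up to 68 mm wide, standing in a black block left of the plate; origin at its foot. Leave it alone.
- driver: Screwdriver lying on the table left of the robot. Leave it alone.
- jar: Clear jar 60 mm wide, 70 mm high on the table at the right; origin at its foot. Leave it alone.
- weight: Steel knobbed weight 52 mm wide, 40 mm high on the table at the right; origin at its foot. Leave it alone.

How it is judged:
By the outcome, as a careful person would: the job done as asked, in the order asked, and still so for the second after the job is handed in, with the robot touching nothing.
It also fails if it takes over 58 s, if anything falls off the work surface, if the arm or the gripper's body presses on something with over 40 N, if the wrist force passes 120 N, or if a joint passes its speed limit or range.

## Working session

There is one attempt and no reset: what is moved stays moved. The work goes in short steps, Python scripts to look and compute and a tool call to move; the robot and the scene stay as the last step left them, time stands still between calls to the robot, and variables do not carry over. Pictures are saved under pics/ and viewed, and the job is handed in when it is done.

Besides the shell and the picture viewer there is one more tool, called after "Call:" as name(argument=value, ...), one argument or row to a line, values as JSON. send_rows: Moves the arm, as the interface text tells. Its arguments: {"type":"object","properties":{"targets":{"type":"array"},"fingers":{"type":"number"}},"required":["targets"]}

```bash
mkdir -p pics
cat > h.py <<'E'
import numpy as np, cv2
from workcell import r, eyes, job
def cam(n):
    f=eyes.grab_frame(n); return f
def save(f,p): cv2.imwrite('pics/'+p,cv2.cvtColor(f['color'],cv2.COLOR_RGB2BGR))
def world(f):
    R,_=cv2.Rodrigues(np.array(f['rvec'],float)); t=np.array(f['tvec'],float).ravel()
    z=f['range_z']; v,u=np.mgrid[:z.shape[0],:z.shape[1]]
    P=np.stack([(u-f['cx'])/f['fx']*z,(v-f['cy'])/f['fy']*z,z],-1)
    W=(P-t)@R; W[z==0]=np.nan
    return W
def proj(f,p):
    p,_=cv2.projectPoints(np.array(p,float).reshape(-1,3),np.array(f['rvec'],float),np.array(f['tvec'],float),np.array([[f['fx'],0,f['cx']],[0,f['fy'],f['cy']],[0,0,1.]]),None); return p[:,0]
E
python3 - <<'E'
from h import *
import pickle
s=r.sense(); print(s['time_s'],s['tool_pos'],s['ee_rot'],s['width'])
for n in('top','scene'):
    f=cam(n); save(f,n+'0.png'); pickle.dump(f,open(n+'0.pkl','wb')); print(n,f['rvec'],f['tvec'],f['fx'])
E
```

```text
0.0 [179.0248897  598.17025078 221.46128663] [ 9.89429763e-01 -1.45008761e-01 -1.12472047e-04  1.09143153e-03] 87.04610775969196
top [ 2.15299709 -2.0940086   0.21552517] [  43.03926095  538.30700173 1410.22419643] 501.7773637566268
scene [ 0.77256891  2.68774797 -0.92216958] [ 423.71137421 -200.57595478 1514.00069805] 411.3927267702413
```

View pics/top0.png

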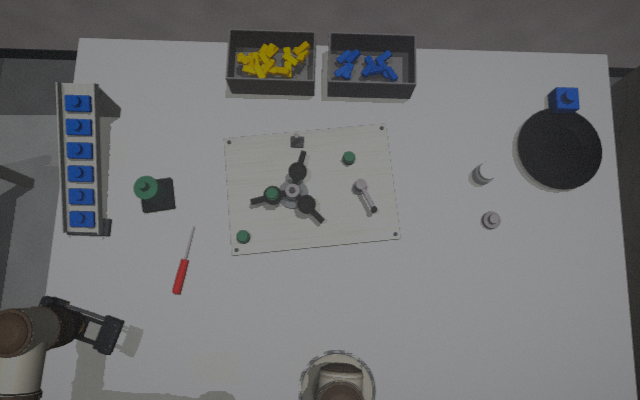

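View pics/scene0.png

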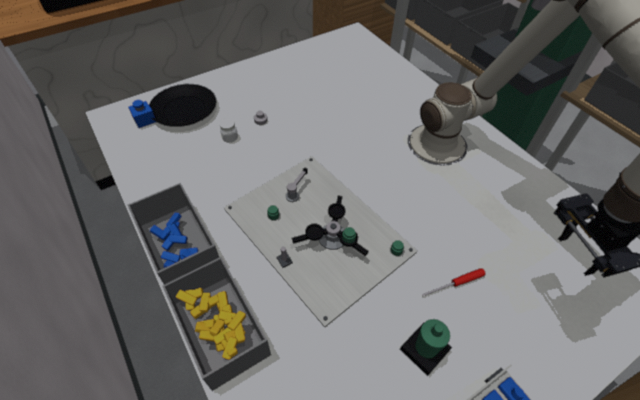

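The top view shows the wheel hub at (292,190), the loaded arm tip at (251,202), the post at (297,141), the lever pivot at (361,186) and its knob at (374,210). Next I'll measure these precisely.

Run:
```python
from h import *
import pickle
f=pickle.load(open('top0.pkl','rb')); W=world(f)
im=cv2.cvtColor(f['color'],cv2.COLOR_RGB2BGR)
cv2.imwrite('pics/crop.png',cv2.resize(im[115:260,215:405],None,fx=4,fy=4,interpolation=cv2.INTER_CUBIC))
sub=W[100:270,200:420].reshape(-1,3)
for lo,hi in((40,200),(70,90),(92,110)):
    pass
m=(W[...,2]>35)&(W[...,2]<130); m[:110]=0;m[262:]=0;m[:,:215]=0;m[:,410:]=0
n,l,st,c=cv2.connectedComponentsWithStats(m.astype('uint8'))
for i in range(1,n):
    if st[i,4]<6: continue
    P=W[l==i]; print(c[i].round(1),st[i,4],P.mean(0).round(1),'zmax',P[:,2].max().round(1))
R,_=cv2.Rodrigues(np.array(f['rvec'],float)); t=np.array(f['tvec'],float).ravel()
C=-R.T@t
def ray(u,v,z):
    d=R.T@np.array([(u-f['cx'])/f['fx'],(v-f['cy'])/f['fy'],1]); return C+d*(z-C[2])/d[2]
hsv=cv2.cvtColor(f['color'],cv2.COLOR_RGB2HSV)
g=((hsv[...,0]>60)&(hsv[...,0]<90)&(hsv[...,1]>80)).astype('uint8')
n,l,st,c=cv2.connectedComponentsWithStats(g)
for i in range(1,n):
    if st[i,4]>20: print('green',c[i].round(1),st[i,4],W[l==i][:,2].max())
print('corners',[ray(u,v,12)[:2].round(1) for u,v in((224,137),(387,124),(400,239),(233,255))])
print('cam',C)
```

```text
[295.9 137.4] 43 [715.1 139.4  68.7] zmax 87.2
[291.2 190.6] 1331 [554.3 146.7  71.7] zmax 108.9
[348.3 156.8] 123 [666.9 -17.3  46.4] zmax 54.8
[364.8 193.3] 233 [554.1 -65.8  63.8] zmax 73.8
[241.9 235.9] 132 [422.2 285.   46.1] zmax 55.9
green [348.9 156. ] 69 54.78569376209643
green [145.4 187.3] 372 nan
green [271.5 192.6] 90 108.88533042436902
green [242.1 235.5] 80 55.94591004127906
corners [array([728.3, 362.3]), array([ 785.4, -137.2]), array([ 429.9, -176.3]), array([369.3, 313. ])]
cam [ 255.55814552   66.87730755 1486.80077693]
```

View pics/crop.png

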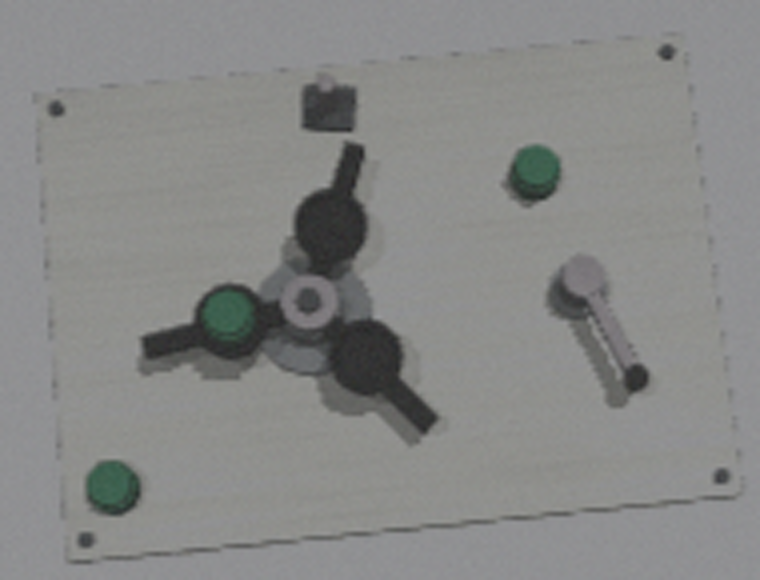

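```bash
cat >> h.py <<'E'
def ray(f,u,v,z):
    R,_=cv2.Rodrigues(np.array(f['rvec'],float)); t=np.array(f['tvec'],float).ravel(); C=-R.T@t
    d=R.T@np.array([(u-f['cx'])/f['fx'],(v-f['cy'])/f['fy'],1]); return C+d*(z-C[2])/d[2]
E
python3 - <<'E'
from h import *
import pickle
f=pickle.load(open('top0.pkl','rb'))
def c(x,y,z): return ray(f,215+(x+.5)/4-.5,115+(y+.5)/4-.5,z)[:2]
A=np.array([(195,195),(195,-305),(-165,-305),(-165,195)],float)
B=np.array([c(*p,12) for p in((37,93),(686,36),(741,495),(69,562))])
a0,b0=A.mean(0),B.mean(0)
H=(A-a0).T@(B-b0); yaw=np.arctan2(H[0,1]-H[1,0],H[0,0]+H[1,1])
Rz=np.array([[np.cos(yaw),-np.sin(yaw)],[np.sin(yaw),np.cos(yaw)]])
o=b0-Rz@a0; print('yaw',yaw,'origin',o,'res',((A-a0)@Rz.T+b0-B).round(1).tolist())
piv=Rz@[0,-200]+o; print('pivot',piv, 'seen',c(585,275,66))
T=np.array([c(146,347,62),c(355,146,62),c(431,424,62)]); print('tips',T,'mean',T.mean(0))
for t in T:print(np.hypot(*(t-o)),np.degrees(np.arctan2(*(t-o)[::-1])))
p=c(326,82,80); print('post',p,np.hypot(*(p-o)),np.degrees(np.arctan2(*(p-o)[::-1])))
g=c(228,312,102);print('part',g,np.hypot(*(g-o)),np.degrees(np.arctan2(*(g-o)[::-1])))
k=c(635,377,66);print('knob',k,np.hypot(*(k-piv)),'lever ang',np.degrees(np.arctan2(*(k-piv)[::-1])),'joint',np.arctan2(*(k-piv)[::-1])-yaw+2.8)
print('spares',c(536,171,48),c(113,487,48))
E
```

```text
yaw 0.1240022314815962 origin [556.47232318 144.81475008] res [[0.4, -0.1], [1.1, 0.8], [-1.3, -2.3], [-0.2, 1.6]]
pivot [581.20926076 -53.64956388] seen [582.56458528 -54.08260267]
tips [[520.95483412 261.84469056]
 [675.95526759 116.26395682]
 [470.68673827  54.81287457]] mean [555.86561333 144.30717398]
122.30085444244004 106.88255165568557
122.8467411077202 -13.438991608019245
124.33625446559255 -133.6260149239783
post [718.61681068 138.49070228] 162.2677676116347 -2.233549166306287
part [540.21608502 200.11040962] 57.635711518641365 106.38268211364712
knob [508.39583541 -90.95125759] 81.81204840604221 lever ang -152.8743255538147 joint 0.007837445838633439
spares [664.85226622 -18.26343391] [420.58930487 281.9283878 ]
```

```bash
cat >> h.py <<'E'
from scipy.spatial.transform import Rotation as Rn
O=np.array([556.3,144.6]); PIV=np.array([581.8,-53.9])
def pol(c,rad,deg,off=0):
    a=np.radians(deg); return c+rad*np.array([np.cos(a),np.sin(a)])+off*np.array([-np.sin(a),np.cos(a)])
def to(xy,z):
    s=r.sense(); R=Rn.from_quat(s['ee_rot']).as_matrix(); d=np.array([*xy,z])-s['tool_pos']
    print('t',round(s['time_s'],2),'pos',np.round(s['tool_pos'],1),'yaw',np.degrees(np.arctan2(R[1,0],R[0,0])).round(2),'tilt',np.degrees(np.arccos(-R[2,2])).round(2),'F',np.round(s['ft_force'],1),'q',np.round(s['q'],2))
    print('target',np.round([*xy,z],1),'tool delta /50:',(R.T@d/50).round(3))
E
python3 -c "
from h import *
to(pol(O,106,106.6,40),222)"
```

```text
t 0.1 pos [179.  598.2 221.6] yaw -16.67 tilt 0.11 F [-0.6  0.1  0.8] q [ 1.54  0.39  0.01 -0.   -1.19 -0.26]
target [487.7 234.8 222. ] tool delta /50: [7.999e+00 5.193e+00 2.000e-03]
```

Call:
send_rows(
  targets=[0.4,0.26,0,0,0,0,0.7,0.45,0,0,0,0,0.7,0.45,0,0,0,0,0.7,0.45,0,0,0,0,0.7,0.45,0,0,0,0,0.7,0.45,0,0,0,0,0.7,0.45,0,0,0,0,0.7,0.45,0,0,0,0],
  fingers=0,
)

```text
time_s: 0.9
tool_pos: [384.8, 357.8, 222.3]
ee_rot: [0.989, -0.145, -0.0, 0.0]
ft_force: [1.3, -0.8, 1.2]
width: 31.1
```

Call:
send_rows(
  targets=[0.7,0.45,0,0,0,0,0.7,0.45,0,0,0,0,0.7,0.45,0,0,0,0,0.4,0.26,0,0,0,-0.14,0,0,0,0,0,-0.15,0,0,0,0,0,-0.15,0,0,0,0,0,-0.14,0,0,0,0,0,0],
)

```text
time_s: 1.7
tool_pos: [480.6, 246.2, 222.1]
ee_rot: [0.99, 0.144, -0.0, 0.0]
ft_force: [-0.3, 0.5, 0.5]
width: 0.4
```

```bash
python3 -c "
from h import *
to(pol(O,106,106.6,40),46)
f=cam('wrist'); save(f,'w1.png'); print(f['mount'])"
```

```text
t 1.7 pos [480.6 246.2 222.1] yaw 16.53 tilt 0.06 F [-0.3  0.5  0.5] q [ 0.77  0.24 -0.2  -0.   -1.13  1.09]
target [487.7 234.8  46. ] tool delta /50: [0.074 0.258 3.522]
[[ 6.07837501e-04 -9.57815178e-01 -2.87384264e-01  7.87770436e+01]
 [ 9.99999709e-01  4.49915974e-04  6.15555538e-04  1.60322875e-01]
 [-4.60289666e-04 -2.87384555e-01  9.57815173e-01 -1.61647254e+02]
 [ 0.00000000e+00  0.00000000e+00  0.00000000e+00  1.00000000e+00]]
```

View pics/w1.png

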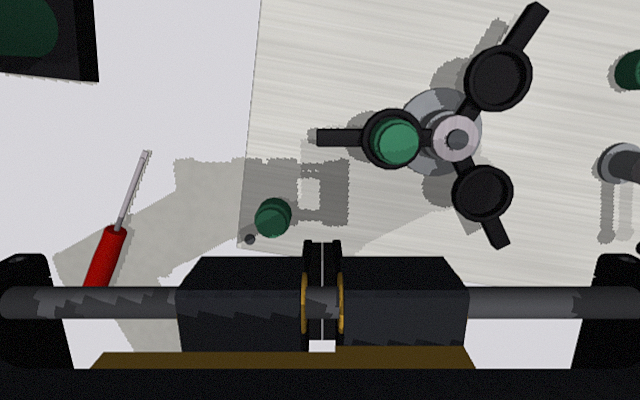

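The wrist view shows the loaded arm (tip at (312,137), part at (395,143)) and the finger start spot clear of the spare at (273,215). Descending.

Call:
send_rows(
  targets=[0.04,0.13,0.3,0,0,0,0.04,0.13,0.5,0,0,0,0,0,0.6,0,0,0,0,0,0.6,0,0,0,0,0,0.6,0,0,0,0,0,0.5,0,0,0,0,0,0.34,0,0,0,0,0,0,0,0,0],
)

```text
time_s: 2.55
tool_pos: [486.7, 233.9, 48.0]
ee_rot: [0.99, 0.143, -0.003, 0.002]
ft_force: [-0.3, 0.5, -0.1]
width: 0.1
```

```bash
python3 -c "
from h import *
to(pol(O,106,106.6,18),50)
f=cam('scene'); cv2.imwrite('pics/s1.png',cv2.resize(f['color'][150:350,200:460,::-1],None,fx=3,fy=3))"
```

```text
t 2.55 pos [486.7 233.9  48. ] yaw 16.41 tilt 0.36 F [-0.3  0.5 -0.1] q [ 0.75  0.44 -0.41 -0.   -0.73  1.11]
target [508.8 241.   50. ] tool delta /50: [ 0.464 -0.012 -0.044]
```

View pics/s1.png

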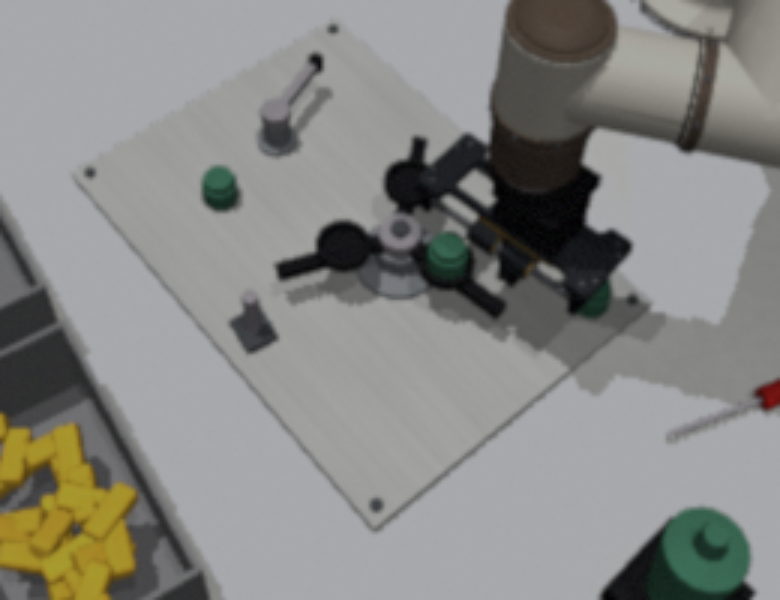

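The finger is down beside the bare end of the loaded arm, with the gripper body above the part. Approaching to contact.

Call:
send_rows(
  targets=[0.1,0,-0.03,0,0,0,0.1,0,0,0,0,0,0.08,0,0,0,0,0,0.06,0,0,0,0,0,0.06,0,0,0,0,0.02,0.06,-0.01,0,0,0,0.03,0.06,-0.01,0,0,0,0.03,0.06,-0.01,0,0,0,0.03],
)

```text
time_s: 3.4
tool_pos: [515.9, 244.5, 52.0]
ee_rot: [0.996, 0.088, -0.0, 0.0]
ft_force: [-1.0, 0.5, 0.3]
width: 0.5
```

```bash
python3 -c "
from h import *
s=r.sense(); v=s['tool_pos'][:2]-O; print(np.hypot(*v),np.degrees(np.arctan2(v[1],v[0])))
to(pol(O,106,101,18),50)
f=cam('top'); cv2.imwrite('pics/t1.png',cv2.resize(f['color'][115:260,215:405,::-1],None,fx=4,fy=4))"
```

```text
107.71392600362961 112.00963129075208
t 3.4 pos [515.9 244.5  52. ] yaw 10.12 tilt 0.02 F [-1.   0.5  0.3] q [ 0.73  0.47 -0.34 -0.   -0.76  1.02]
target [518.4 245.2  50. ] tool delta /50: [ 0.051 -0.006  0.041]
```

View pics/t1.png

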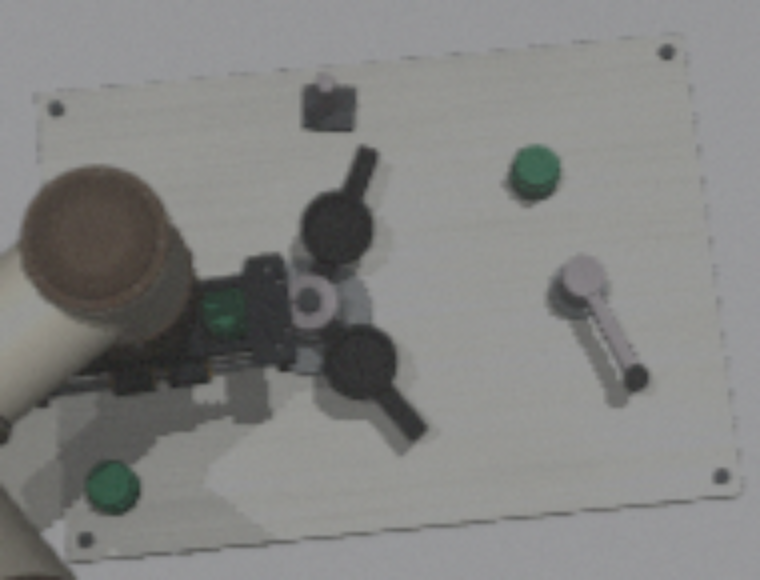

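The wheel follows the finger; the second arm's tip has moved to (369,150) and the force is about 1 N. Continuing the arc.

Call:
send_rows(
  targets=[0.11,-0.015,0.01,0,0,0.05,0.11,-0.015,0,0,0,0.05,0.11,-0.015,0,0,0,0.05,0.11,-0.015,0,0,0,0.05,0.11,-0.015,0,0,0,0.05,0.11,-0.015,0,0,0,0.05,0.11,-0.015,0,0,0,0.05,0.11,-0.015,0,0,0,0.05],
)

```text
time_s: 4.25
tool_pos: [559.9, 251.2, 51.4]
ee_rot: [0.994, -0.111, 0.0, -0.0]
ft_force: [-1.8, 1.4, -0.3]
width: 1.0
```

```bash
cat >> h.py <<'E'
def st():
    s=r.sense(); v=s['tool_pos'][:2]-O; R=Rn.from_quat(s['ee_rot']).as_matrix(); yaw=np.degrees(np.arctan2(R[1,0],R[0,0]))
    rr=np.hypot(*v); a=np.degrees(np.arctan2(v[1],v[0]))
    c=R.T@np.array([*(O-s['tool_pos'][:2]),0])
    print('r',rr.round(1),'ang',a.round(1),'yaw+90',(yaw+90).round(1),'axis in tool',c.round(1),'z',s['tool_pos'][2].round(1),'F',np.round(s['ft_force'],1),'t',s['time_s'],'q6',s['q'][5].round(2))
E
python3 -c "
from h import *
st()
f=cam('top'); cv2.imwrite('pics/t2.png',cv2.resize(f['color'][115:260,215:405,::-1],None,fx=4,fy=4))"
```

```text
r 106.7 ang 88.1 yaw+90 77.2 axis in tool [ 2.010e+01  1.048e+02 -1.000e-01] z 51.4 F [-1.8  1.4 -0.3] t 4.25 q6 0.66
```

View pics/t2.png

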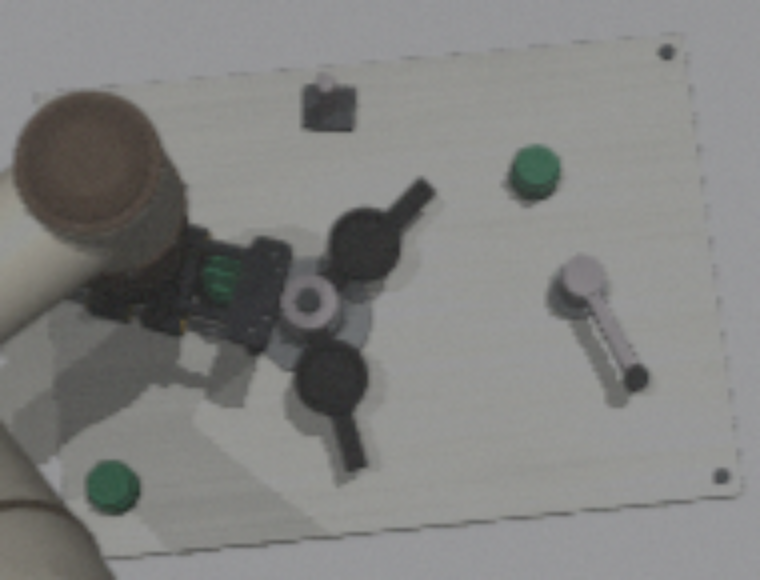

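Call:
send_rows(
  targets=[0.115,-0.02,0,0,0,0.05,0.115,-0.02,0,0,0,0.05,0.115,-0.02,0,0,0,0.05,0.115,-0.02,0,0,0,0.05,0.115,-0.02,0,0,0,0.05,0.115,-0.02,0,0,0,0.05,0.115,-0.02,0,0,0,0.05,0.115,-0.02,0,0,0,0.05],
)

```text
time_s: 5.1
tool_pos: [604.2, 239.9, 51.1]
ee_rot: [0.952, -0.306, -0.001, 0.001]
ft_force: [-2.3, 0.1, 0.5]
width: 0.5
```

```bash
python3 -c "
from h import *
st()"
```

```text
r 106.6 ang 63.3 yaw+90 54.3 axis in tool [ 16.7 105.3   0.2] z 51.1 F [-2.3  0.1  0.5] t 5.1 q6 0.32
```

Call:
send_rows(
  targets=[0.106,-0.015,0,0,0,0.05,0.106,-0.015,0,0,0,0.05,0.106,-0.015,0,0,0,0.05,0.106,-0.015,0,0,0,0.05,0.106,-0.015,0,0,0,0.05,0.106,-0.015,0,0,0,0.05,0.106,-0.015,0,0,0,0.05,0.106,-0.015,0,0,0,0.05],
)

```text
time_s: 5.9
tool_pos: [637.9, 214.2, 51.0]
ee_rot: [0.872, -0.489, -0.001, 0.001]
ft_force: [-1.7, 0.3, 0.8]
width: 0.5
```

```bash
python3 -c "
from h import *
st()
f=cam('top'); cv2.imwrite('pics/t3.png',cv2.resize(f['color'][115:260,215:405,::-1],None,fx=4,fy=4,interpolation=cv2.INTER_CUBIC))
import pickle;pickle.dump(f,open('t3.pkl','wb'))"
```

```text
r 107.2 ang 40.5 yaw+90 31.4 axis in tool [ 16.9 105.9   0.2] z 51.0 F [-1.7  0.3  0.8] t 5.9 q6 -0.01
```

View pics/t3.png

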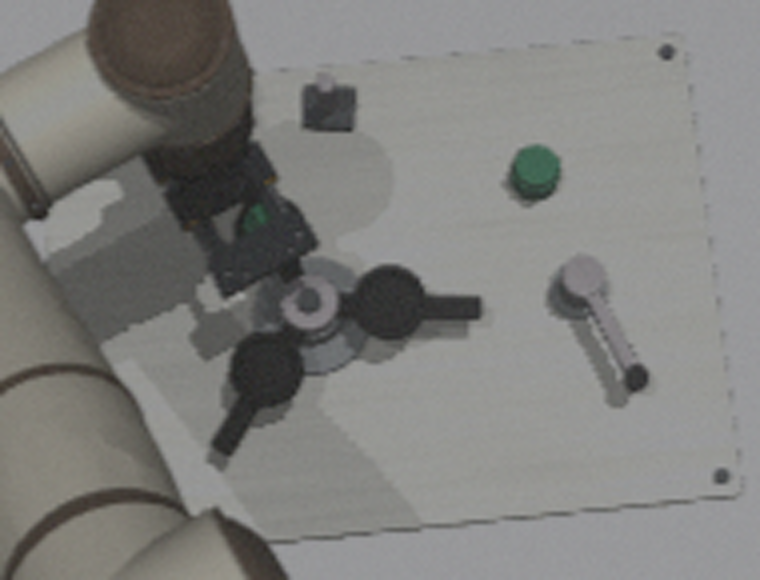

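```bash
cat >> h.py <<'E'
def ca(f,x,y,z): 
    v=ray(f,215+(x+.5)/4-.5,115+(y+.5)/4-.5,z)[:2]-O; return np.hypot(*v),np.degrees(np.arctan2(v[1],v[0]))
E
python3 -c "
from h import *
import pickle;f=pickle.load(open('t3.pkl','rb'))
print(ca(f,479,307,62),ca(f,219,452,62))"
```

```text
(np.float64(122.34324900643766), np.float64(-89.47286061154288)) (np.float64(125.92908408776634), np.float64(150.97861329164772))
```

Call:
send_rows(
  targets=[0.106,-0.015,0,0,0,0.05,0.106,-0.015,0,0,0,0.05,0.106,-0.015,0,0,0,0.05,0.106,-0.015,0,0,0,0.05,0.106,-0.015,0,0,0,0.05,0.106,-0.015,0,0,0,0.05,0.085,-0.012,0,0,0,0.04,0.064,-0.009,0,0,0,0.03],
)

```text
time_s: 6.75
tool_pos: [658.1, 180.4, 51.1]
ee_rot: [0.768, -0.641, -0.0, 0.0]
ft_force: [-1.4, 1.2, -0.9]
width: 0.7
```

Call:
send_rows(
  targets=[0.064,-0.009,0,0,0,0.03,0.064,-0.009,0,0,0,0.03,0.042,-0.006,0,0,0,0.02,0.042,-0.006,0,0,0,0.02,0.02,-0.003,0,0,0,0.01,0,0,0,0,0,0],
)

```text
time_s: 7.35
tool_pos: [661.9, 168.9, 51.7]
ee_rot: [0.731, -0.682, 0.0, -0.0]
ft_force: [-0.4, 1.0, -0.1]
width: 0.3
```

```bash
python3 -c "
from h import *
st()
f=cam('top'); cv2.imwrite('pics/t4.png',cv2.resize(f['color'][115:260,215:405,::-1],None,fx=4,fy=4,interpolation=cv2.INTER_CUBIC))
import pickle;pickle.dump(f,open('t4.pkl','wb'))
f=cam('wrist');save(f,'w4.png')"
```

```text
r 108.4 ang 13.0 yaw+90 4.0 axis in tool [ 16.9 107.1  -0. ] z 51.7 F [-0.4  1.  -0.1] t 7.35 q6 -0.42
```

View pics/t4.png

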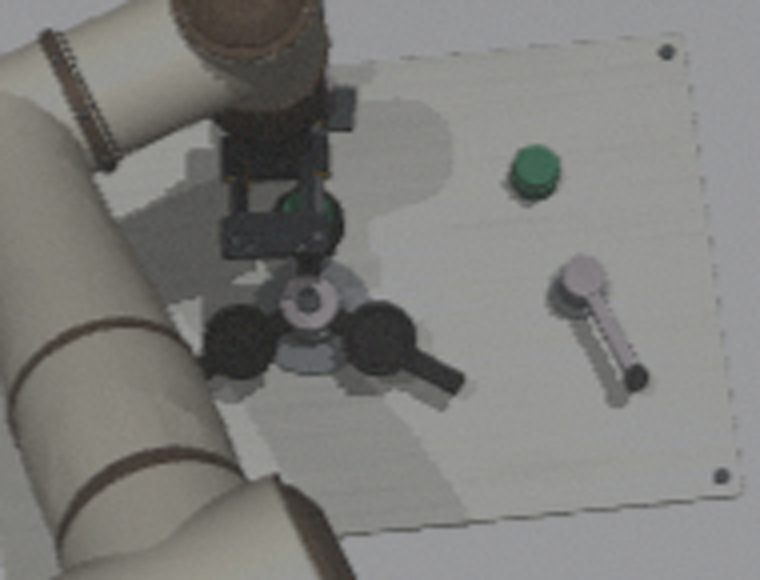

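View pics/w4.png

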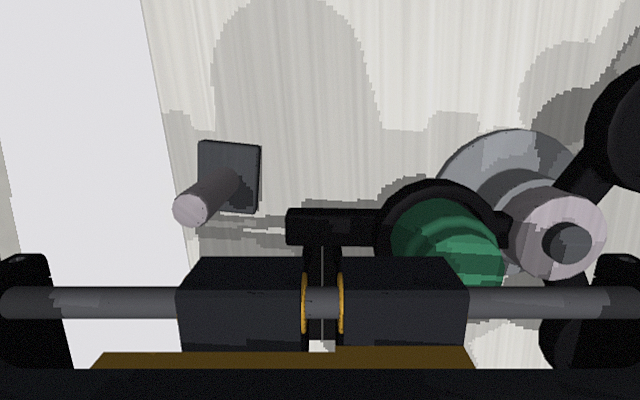

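```bash
python3 -c "
from h import *
import pickle;f=pickle.load(open('t4.pkl','rb'))
print(ca(f,460,380,62))"
```

```text
(np.float64(121.9474242296219), np.float64(-115.76308398592195))
```

Call:
send_rows(
  targets=[0.042,-0.006,0,0,0,0.02,0.042,-0.006,0,0,0,0.02,0.032,-0.005,0,0,0,0.015,0.02,-0.003,0,0,0,0.01,0,0,0,0,0,0,0,0,0,0,0,0],
)

```text
time_s: 8.05
tool_pos: [663.2, 162.2, 51.8]
ee_rot: [0.709, -0.705, 0.0, -0.0]
ft_force: [0.1, 0.6, 0.1]
width: 0.3
```

```bash
python3 -c "
from h import *
st()"
```

```text
r 108.4 ang 9.3 yaw+90 0.3 axis in tool [ 17.1 107.   -0. ] z 51.8 F [0.1 0.6 0.1] t 8.05 q6 -0.47
```

Call:
send_rows(
  targets=[-0.2,0,0,0,0,0,-0.3,0,0,0,0,0,0,0,-0.5,0,0,0,0,0,-0.8,0,0,0,0,0,-0.8,0,0,0,0,0,-0.8,0,0,0,0,0,-0.6,0,0,0,0,0,0,0,0,0],
)

```text
time_s: 8.85
tool_pos: [665.2, 189.3, 233.1]
ee_rot: [0.709, -0.705, 0.002, -0.005]
ft_force: [-0.7, 0.3, 0.5]
width: 0.7
```

```bash
cat >> h.py <<'E'
def wcam(name):
    import pickle
    s=r.sense(); f=cam('wrist'); M=np.array(f['mount'])
    T=np.eye(4); T[:3,:3]=Rn.from_quat(s['ee_rot']).as_matrix(); T[:3,3]=s['tool_pos']
    X=np.linalg.inv(T@M); f['rvec']=Rn.from_matrix(X[:3,:3]).as_rotvec(); f['tvec']=X[:3,3]
    save(f,name+'.png'); pickle.dump(f,open(name+'.pkl','wb')); return f
E
python3 -c "
from h import *
st(); f=wcam('w5')
im=f['color'][...,::-1].copy()
def d(p,c=(0,0,255)):
    for q in proj(f,p): cv2.circle(im,tuple(int(v) for v in np.round(q)),2,c,-1)
d([[*O,80],[*pol(O,162,-2.2),80]])
a=.5
d([[*pol(O,125,a,o),62] for o in(-8,8)]+[[*pol(O,90,a,o),62] for o in(-8,8)],(0,255,255))
cv2.imwrite('pics/w5o.png',im)"
```

```text
r 117.7 ang 22.3 yaw+90 0.4 axis in tool [ 43.9 109.2  -1.3] z 233.1 F [-0.7  0.3  0.5] t 8.85 q6 -0.51
```

View pics/w5o.png

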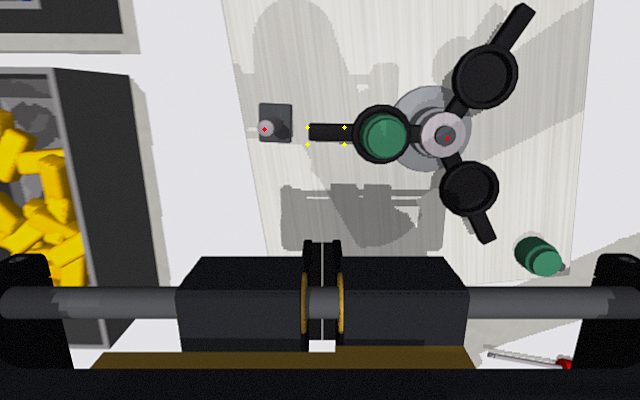

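Call:
send_rows(
  targets=[0,0,0,0,0,0,0,0,0,0,0,0],
)

```text
time_s: 9.1
tool_pos: [661.9, 187.6, 224.5]
ee_rot: [0.709, -0.705, -0.001, 0.002]
ft_force: [-0.5, -0.9, -0.8]
width: 0.3
```

```bash
python3 -c "
from h import *
st(); f=wcam('w6')
im=f['color'][...,::-1]
cv2.imwrite('pics/w6a.png',cv2.resize(im[90:190,250:410],None,fx=5,fy=5,interpolation=cv2.INTER_CUBIC))
cv2.imwrite('pics/w6b.png',cv2.resize(im[0:250,390:550],None,fx=2.4,fy=2.4,interpolation=cv2.INTER_CUBIC))"
```

```text
r 114.0 ang 22.1 yaw+90 0.3 axis in tool [ 42.4 105.9   0.4] z 224.5 F [-0.5 -0.9 -0.8] t 9.1 q6 -0.5
```

View pics/w6a.png

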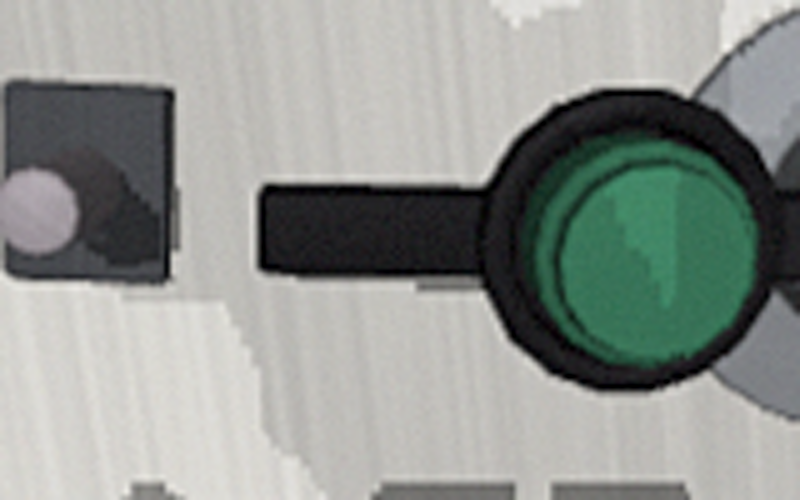

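View pics/w6b.png

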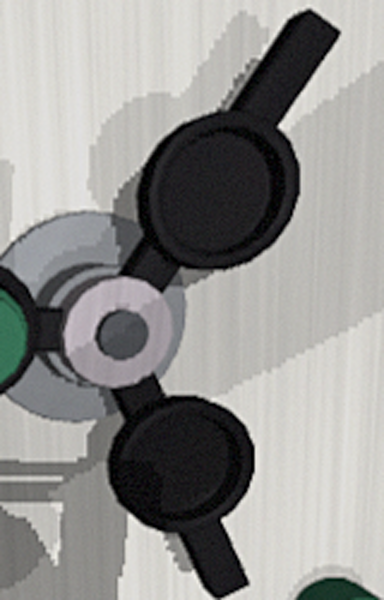

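```bash
cat > fit.py <<'E'
from h import *
from scipy.optimize import least_squares
def fit(f,post,tips,nests,verbose=1):
    # tips: dict k->(u,v) top outer end centre; nests k->(u,v) rim centre; k=0 loaded,1:+120,2:-120
    def model(p):
        o=p[:2]; L=[[*pol(o,162,p[3]),80]]
        for k in tips: L.append([*pol(o,125,p[2]+[0,120,-120][k]),62])
        for k in nests: L.append([*pol(o,58,p[2]+[0,120,-120][k]),76])
        g=dict(f); g['rvec']=(Rn.from_rotvec([p[4],p[5],0])*Rn.from_rotvec(f['rvec'])).as_rotvec()
        return proj(g,L)
    obs=np.array([post]+list(tips.values())+list(nests.values()))
    def res(p): return np.r_[(model(p)-obs).ravel(),(p[4:]/0.01)]
    s=least_squares(res,[*O,0,-2.2,0,0],x_scale=[1,1,1,1,.01,.01])
    J=np.linalg.inv(s.jac.T@s.jac)
    print('axis',s.x[:2].round(1),'arm',s.x[2].round(2),'post',s.x[3].round(2),'diff',(s.x[2]-s.x[3]).round(2),'tilt',s.x[4:].round(4))
    print((model(s.x)-obs).round(1).tolist())
    return s.x
E
python3 - <<'E'
from fit import *
import pickle
f=pickle.load(open('w6.pkl','rb'))
a=lambda x,y:(250+(x+.5)/5-.5,90+(y+.5)/5-.5)
b=lambda x,y:(390+(x+.5)/2.4-.5,(y+.5)/2.4-.5)
fit(f,a(39,211),{0:a(263,228),1:b(233,590),2:b(322,21)},{0:a(628,239),1:b(182,460),2:b(219,189)})
fit(f,a(39,211),{0:a(263,228)},{0:a(628,239),1:b(182,460),2:b(219,189)})
E
```

```text
axis [555.2 141.2] arm -0.51 post -1.92 diff 1.4 tilt [-0.0029  0.0115]
[[0.8, -0.0], [-0.7, -0.4], [-0.5, -0.5], [-0.4, -1.1], [0.3, -0.0], [0.4, 1.6], [0.1, 0.5]]
axis [555.4 140.4] arm -0.1 post -1.73 diff 1.63 tilt [0.0051 0.0098]
[[0.6, -0.0], [-0.9, -0.1], [0.1, -0.2], [0.4, 0.8], [-0.3, -0.4]]
```

Call:
send_rows(
  targets=[-0.3,0,0,0,0,0,-0.3,0,0,0,0,0,0,0,0,0,0,0,0,0,0,0,0,0,0,0,0,0,0,0],
)

```text
time_s: 9.65
tool_pos: [662.6, 217.5, 226.4]
ee_rot: [0.709, -0.705, 0.0, 0.0]
ft_force: [-0.1, 0.2, -0.2]
width: 0.6
```

```bash
python3 -c "
from h import *
st(); f=wcam('w7')
im=f['color'][...,::-1]
cv2.imwrite('pics/w7a.png',cv2.resize(im[60:260,250:410],None,fx=3,fy=3,interpolation=cv2.INTER_CUBIC))
cv2.imwrite('pics/w7c.png',cv2.resize(im[100:220,250:490],None,fx=3.3,fy=3.3,interpolation=cv2.INTER_CUBIC))
cv2.imwrite('pics/w7.png',im)
f=cam('top'); import pickle; pickle.dump(f,open('t7.pkl','wb')); cv2.imwrite('pics/t7.png',cv2.resize(f['color'][115:260,215:405,::-1],None,fx=4,fy=4,interpolation=cv2.INTER_CUBIC))"
```

```text
r 128.9 ang 34.4 yaw+90 0.3 axis in tool [ 72.3 106.7   0. ] z 226.4 F [-0.1  0.2 -0.2] t 9.65 q6 -0.54
```

View pics/w7.png

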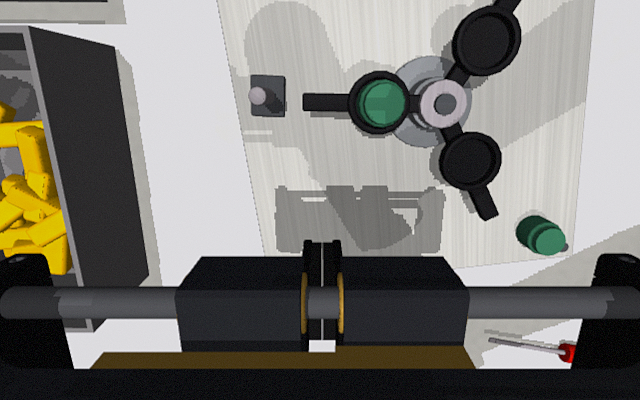

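View pics/t7.png

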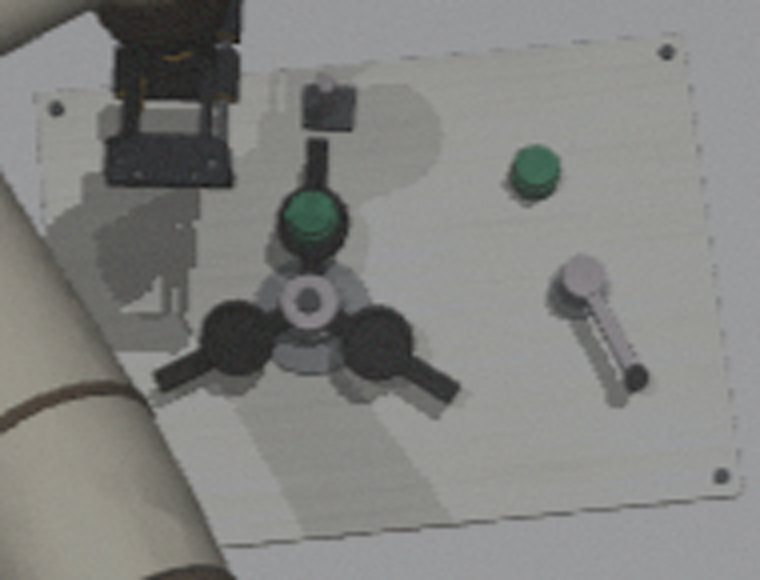

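View pics/w7c.png

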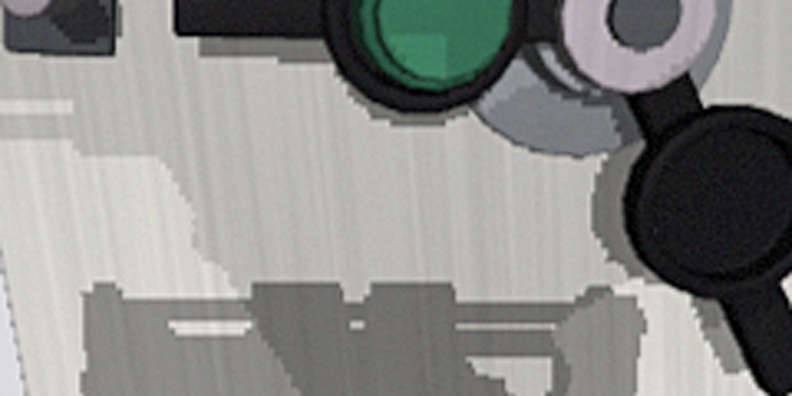

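```bash
python3 -c "
import cv2,pickle
im=pickle.load(open('w7.pkl','rb'))['color'][...,::-1]
cv2.imwrite('pics/w7d.png',cv2.resize(im[60:150,240:440],None,fx=4,fy=4,interpolation=cv2.INTER_CUBIC))
cv2.imwrite('pics/w7e.png',cv2.resize(im[60:150,390:470],None,fx=6,fy=6,interpolation=cv2.INTER_CUBIC))
from h import *
f=pickle.load(open('t7.pkl','rb'))
print(ca(f,318,142,62),ca(f,163,380,62),ca(f,453,393,62),ca(f,326,82,80))
"
```

```text
(np.float64(121.8988774065583), np.float64(-0.4655349648592026)) (np.float64(119.41001961122744), np.float64(119.67892235214958)) (np.float64(122.27625104874473), np.float64(-120.81426519510649)) (np.float64(162.4317411919101), np.float64(-2.155487303752995))
```

View pics/w7d.png

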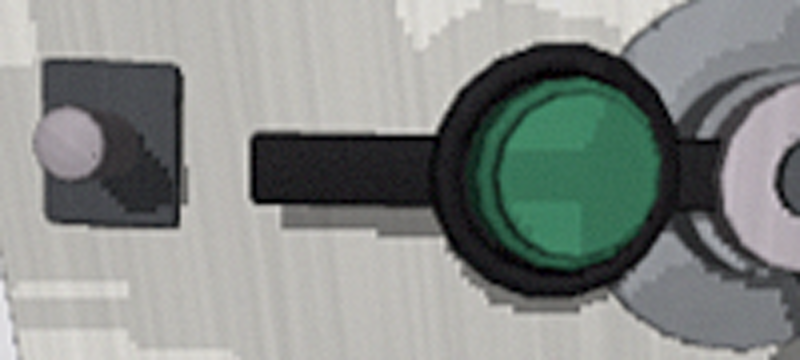

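View pics/w7e.png

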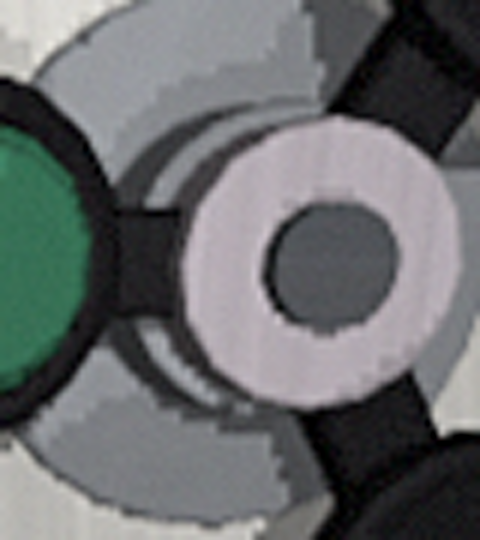

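All three readings (top camera, oblique fit, overhead wrist) put the arm about 1.6° short of the post. I'll go down again and nudge it that far.

Call:
send_rows(
  targets=[0,0,0.5,0,0,0.028,0,0,0.7,0,0,0,0,0,0.8,0,0,0,0,0,0.8,0,0,0,0,0,0.5,0,0,0,0,0,0.2,0,0,0,0,0,0,0,0,0],
)

```text
time_s: 10.45
tool_pos: [662.2, 216.7, 50.3]
ee_rot: [-0.699, 0.715, 0.0, -0.001]
ft_force: [-1.3, 0.7, 0.3]
width: 0.4
```

```bash
python3 -c "
from h import *
st(); to(pol(O,108.4,7.68),51)"
```

```text
r 128.2 ang 34.2 yaw+90 -1.3 axis in tool [ 74.6 104.2   0.3] z 50.3 F [-1.3  0.7  0.3] t 10.45 q6 -0.57
t 10.45 pos [662.2 216.7  50.3] yaw -91.34 tilt 0.15 F [-1.3  0.7  0.3] q [ 0.55  0.65  0.01  0.   -0.93 -0.57]
target [663.7 159.1  51. ] tool delta /50: [ 1.151 -0.056 -0.013]
```

Call:
send_rows(
  targets=[0.3,-0.02,0,0,0,0,0.4,-0.03,0,0,0,0,0.25,0,0,0,0,0,0.07,0,0,0,0,0,0,0,0,0,0,0,0,0,0,0,0,0],
)

```text
time_s: 11.05
tool_pos: [664.3, 166.3, 51.9]
ee_rot: [-0.699, 0.715, -0.0, 0.0]
ft_force: [-0.0, -0.6, -0.3]
width: 0.5
```

```bash
python3 -c "
from h import *
to(pol(O,108.4,7.68),51)"
```

```text
t 11.05 pos [664.3 166.3  51.9] yaw -91.33 tilt 0.04 F [-0.  -0.6 -0.3] q [ 0.48  0.63 -0.03 -0.   -0.91 -0.5 ]
target [663.7 159.1  51. ] tool delta /50: [0.144 0.007 0.018]
```

Call:
send_rows(
  targets=[0.03,0,0,0,0,0,0.03,0,0,0,0,0,0.03,0,0,0,0,0,0.03,0,0,0,0,0,0.02,0,0,0,0,0,0,0,0,0,0,0,0,0,0,0,0,0],
)

```text
time_s: 11.75
tool_pos: [664.0, 159.5, 51.5]
ee_rot: [-0.699, 0.715, -0.0, 0.0]
ft_force: [-0.3, 1.6, -0.5]
width: 0.5
```

```bash
python3 -c "
from h import *
to(pol(O,108.4,7.68),51)
f=cam('top'); import pickle; pickle.dump(f,open('t8.pkl','wb')); cv2.imwrite('pics/t8.png',cv2.resize(f['color'][115:260,215:405,::-1],None,fx=4,fy=4,interpolation=cv2.INTER_CUBIC))"
```

```text
t 11.75 pos [664.  159.5  51.5] yaw -91.32 tilt 0.02 F [-0.3  1.6 -0.5] q [ 0.47  0.63 -0.04 -0.   -0.91 -0.49]
target [663.7 159.1  51. ] tool delta /50: [0.009 0.006 0.009]
```

View pics/t8.png

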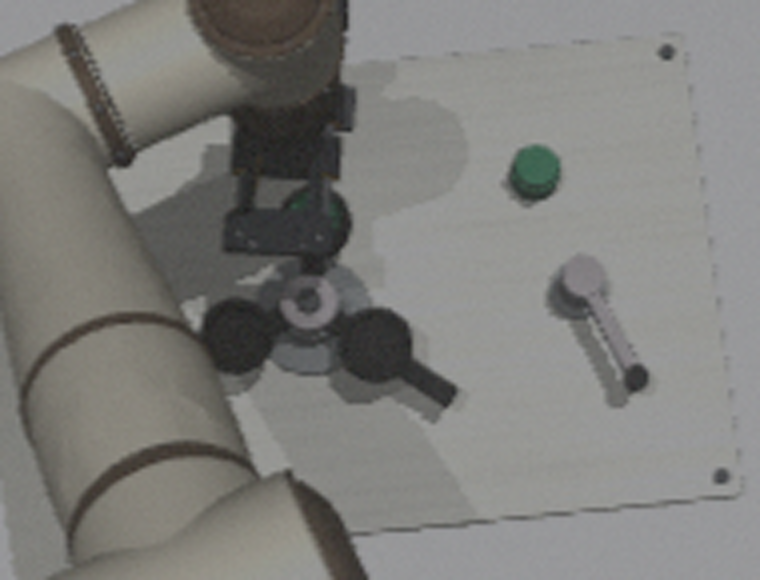

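Call:
send_rows(
  targets=[0.01,0,0,0,0,0,0,0,0,0,0,0,-0.3,0,0,0,0,0,-0.5,0,-0.2,0,0,0,-0.37,0,-0.6,0,0,0,0,0,-0.9,0,0,0,0,0,-0.9,0,0,0,0,0,-0.9,0,0,0],
)

```text
time_s: 12.6
tool_pos: [664.7, 218.0, 228.5]
ee_rot: [-0.699, 0.715, -0.0, -0.0]
ft_force: [1.6, -0.1, 0.4]
width: 0.6
```

Call:
send_rows(
  targets=[0,0,0,0,0,0,0,0,0,0,0,0,0,0,0,0,0,0],
)

```text
time_s: 12.9
tool_pos: [664.3, 217.4, 225.1]
ee_rot: [-0.699, 0.715, 0.001, -0.001]
ft_force: [0.7, 0.8, -0.2]
width: 0.2
```

```bash
python3 -c "
from h import *
st(); f=wcam('w9')
im=f['color'][...,::-1]
cv2.imwrite('pics/w9.png',cv2.resize(im[60:160,240:470],None,fx=3.4,fy=3.4,interpolation=cv2.INTER_CUBIC))
f=cam('top'); import pickle; pickle.dump(f,open('t9.pkl','wb')); cv2.imwrite('pics/t9.png',cv2.resize(f['color'][115:260,215:405,::-1],None,fx=4,fy=4,interpolation=cv2.INTER_CUBIC))"
```

```text
r 130.2 ang 34.0 yaw+90 -1.3 axis in tool [ 75.3 106.3   0.4] z 225.1 F [ 0.7  0.8 -0.2] t 12.9 q6 -0.57
```

View pics/w9.png

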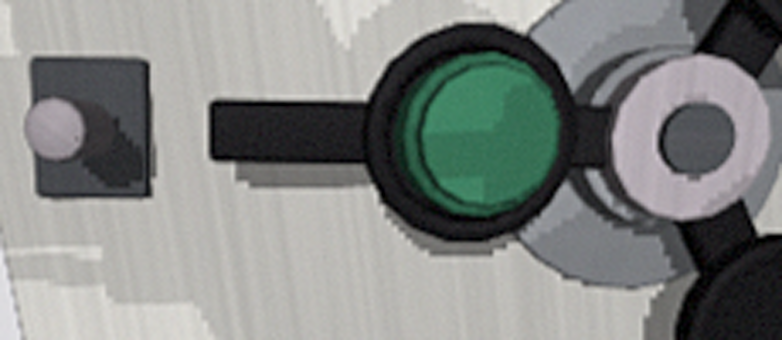

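View pics/t9.png

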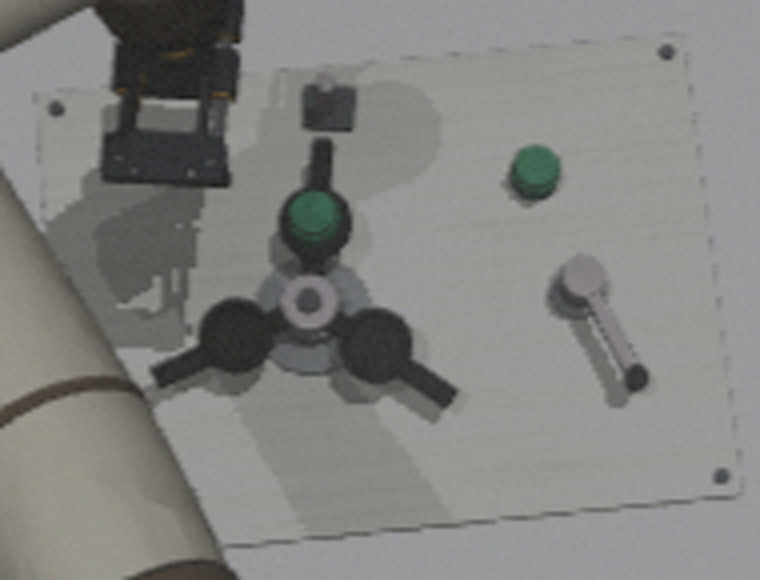

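The overhead wrist view now shows the post (55,128), arm end (212,130) and hub (692,137) on one line, within about 0.3°. The part is seated. Now the lever.

```bash
python3 -c "
from h import *
to(pol(PIV,55,-152.9,-40),225)
f=pickle=None
import pickle
f=pickle.load(open('t9.pkl','rb'))
print(ca(f,322,141,62),ca(f,161,381,62),ca(f,451,398,62),ca(f,326,82,80))"
```

```text
t 13.0 pos [664.4 217.1 224.5] yaw -91.32 tilt 0.23 F [-0.2  0.5 -0.7] q [ 0.55  0.51  0.22 -0.   -1.28 -0.57]
target [514.6 -43.3 225. ] tool delta /50: [5.277 2.875 0.009]
(np.float64(122.81054960308157), np.float64(-1.82294908735374)) (np.float64(121.005508457607), np.float64(119.6680329308231)) (np.float64(123.06492622352013), np.float64(-122.60932633545686)) (np.float64(162.4317411919101), np.float64(-2.155487303752995))
```

Run:
```python
from fit import *
import pickle
for n in('w7','w9'):
    f=pickle.load(open(n+'.pkl','rb')); g=cv2.cvtColor(f['color'],cv2.COLOR_RGB2GRAY).astype(float)
    C=[];
    for u in range(308,342):
        col=g[70:135,u]; d=np.where(col<60)[0]
        if len(d)==0: continue
        # top & bottom subpixel crossing at 60
        a=d[0]; seg=d[:]
        b=d[np.where(np.diff(np.r_[d,999])>1)[0][0]]
        t=a-1+(col[a-1]-60)/(col[a-1]-col[a]); bb=b+(60-col[b])/(col[b+1]-col[b])
        C.append((u,70+t,70+bb))
    C=np.array(C); 
    hsv=cv2.cvtColor(f['color'],cv2.COLOR_RGB2HSV)
    mid=(C[:,1]+C[:,2])/2; p=np.polyfit(C[:,0],mid,1); print(n,'arm slope',np.degrees(np.arctan(p[0])).round(2),'width',(C[:,2]-C[:,1]).mean().round(2))
    # hub and post: pinkish light: r-g>5 
    c=f['color'].astype(int); m=((c[...,0]-c[...,1]>8)&(c[...,2]-c[...,1]>3)&(c[...,0]>90)).astype('uint8'); m[:60]=0;m[160:]=0;m[:,:240]=0;m[:,480:]=0
    m=cv2.morphologyEx(m,cv2.MORPH_CLOSE,np.ones((3,3)))
    cs,_=cv2.findContours(m,cv2.RETR_EXTERNAL,cv2.CHAIN_APPROX_NONE); pts=[]
    for k in cs:
        if cv2.contourArea(k)>60:
            e=cv2.fitEllipse(k); pts.append(e[0]); print('ell',np.round(e[0],2),np.round(e[1],1))
    # part/nest
    pts=sorted(pts); post,hub=np.array(pts[0]),np.array(pts[-1])
    e=C[0,0],np.polyval(p,C[0,0])
    print('post-hub slope',np.degrees(np.arctan2(*(hub-post)[::-1])),'armstart-hub',np.degrees(np.arctan2(hub[1]-e[1],hub[0]-e[0])))
    # back-project to world: arm line at z62, post z80
    A=[ray(f,u,np.polyval(p,u),62)[:2] for u in(308,341)]; P=ray(f,*post,80)[:2]
    d=A[0]-A[1]; H=ray(f,*hub,78)[:2]
    print('arm dir',np.degrees(np.arctan2(d[1],d[0])).round(2),'arm mid wrt hub',np.degrees(np.arctan2(*(A[0]-H)[::-1])).round(2),'post wrt hub',np.degrees(np.arctan2(*(P-H)[::-1])).round(2),'H',H,np.hypot(*(P-H)))
    # line through arm: lateral miss at post
    dn=d/np.hypot(*d); print('post lateral from arm line', (dn[0]*(P-A[0])[1]-dn[1]*(P-A[0])[0]).round(2))
```

```text
w7 arm slope 1.11 width 17.49
ell [443.62 102.72] [40.8 46.4]
post-hub slope 0.0 armstart-hub 0.38013691331243266
arm dir -0.74 arm mid wrt hub 0.08 post wrt hub -2.46 H [559.27124314 142.38644037] 0.6675099115637501
post lateral from arm line -1.67
w9 arm slope 0.77 width 17.82
ell [255.35  97.17] [13.  14.8]
ell [442.37  99.3 ] [40.5 47.8]
post-hub slope 0.6514606939543465 armstart-hub 0.42807646653209397
arm dir -2.01 arm mid wrt hub -1.65 post wrt hub -1.9 H [560.07499513 142.29821823] 157.56225249924054
post lateral from arm line -0.41
```

Aligned to within about 0.5°. On to the lever.

Call:
send_rows(
  targets=[0.4,0.22,0,0,0,0,0.7,0.38,0,0,0,0,0.7,0.38,0,0,0,0,0.7,0.38,0,0,0,0,0.7,0.38,0,0,0,0,0.7,0.38,0,0,0,0,0.7,0.38,0,0,0,0,0.68,0.37,0,0,0,0],
)

```text
time_s: 13.8
tool_pos: [514.1, -44.8, 225.5]
ee_rot: [-0.699, 0.715, 0.001, -0.001]
ft_force: [0.4, -0.4, 1.2]
width: 0.6
```

Call:
send_rows(
  targets=[0,0,0,0,0,-0.12,0,0,0,0,0,-0.13,0,0,0,0,0,-0.13,0,0,0,0,0,-0.12,0,0,0,0,0,0],
)

```text
time_s: 14.3
tool_pos: [515.2, -43.5, 225.6]
ee_rot: [0.854, -0.52, -0.001, 0.001]
ft_force: [-0.3, 0.1, 0.3]
width: 0.4
```

```bash
python3 -c "
from h import *
to(pol(PIV,55,-152.9,-40),54)
f=wcam('w10')"
```

```text
t 14.3 pos [515.2 -43.5 225.6] yaw -62.69 tilt 0.13 F [-0.3  0.1  0.3] q [ 0.23  0.2  -0.25  0.   -1.13  0.25]
target [514.6 -43.3  54. ] tool delta /50: [-6.000e-03  1.000e-03  3.431e+00]
```

View pics/w10.png

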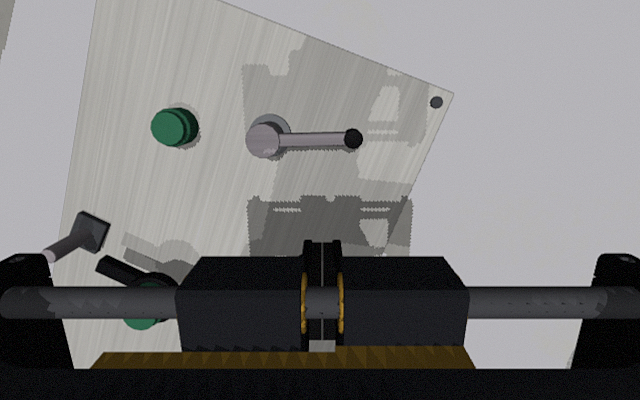

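Call:
send_rows(
  targets=[0,0,0.4,0,0,0,0,0,0.6,0,0,0,0,0,0.7,0,0,0,0,0,0.7,0,0,0,0,0,0.6,0,0,0,0,0,0.45,0,0,0,0.1,0,0,0,0,0,0.1,0,0,0,0,0],
)

```text
time_s: 15.15
tool_pos: [520.7, -52.5, 54.2]
ee_rot: [0.854, -0.52, -0.0, 0.0]
ft_force: [0.7, 0.7, -0.0]
width: 0.5
```

```bash
python3 -c "
from h import *
to(pol(PIV,55,-152.9,-15.5),52)"
```

```text
t 15.15 pos [520.7 -52.5  54.2] yaw -62.7 tilt 0.04 F [ 0.7  0.7 -0. ] q [ 0.21  0.41 -0.45  0.   -0.71  0.27]
target [525.8 -65.2  52. ] tool delta /50: [0.27  0.026 0.043]
```

Call:
send_rows(
  targets=[0.09,0.01,0.04,0,0,0,0.09,0.01,0,0,0,0,0.06,0,0,0,0,0,0.05,0.01,0,0,0,-0.03,0.08,0.02,0,0,0,-0.07,0.09,0.02,0,0,0,-0.08,0.09,0.02,0,0,0,-0.08,0.09,0.02,0,0,0,-0.08],
)

```text
time_s: 15.95
tool_pos: [532.2, -82.4, 52.8]
ee_rot: [0.93, -0.367, -0.0, -0.0]
ft_force: [-1.5, 1.6, 2.6]
width: 0.6
```

```bash
cat >> h.py <<'E'
def sl():
    s=r.sense(); R=Rn.from_quat(s['ee_rot']).as_matrix(); yaw=np.degrees(np.arctan2(R[1,0],R[0,0]))
    c=R.T@np.array([*(PIV-s['tool_pos'][:2]),0]); print('yaw-90',(yaw-90).round(1),'pivot in tool',c.round(1),'pos',s['tool_pos'].round(1),'F',np.round(s['ft_force'],1),'t',s['time_s'],'q',np.round(s['q'],2))
E
python3 -c "
from h import *
sl()
f=cam('top'); import pickle; cv2.imwrite('pics/t10.png',cv2.resize(f['color'][115:260,215:405,::-1],None,fx=4,fy=4,interpolation=cv2.INTER_CUBIC))"
```

```text
yaw-90 -133.0 pivot in tool [ 16.8 -54.6  -0. ] pos [532.2 -82.4  52.8] F [-1.5  1.6  2.6] t 15.95 q [ 0.15  0.43 -0.42 -0.   -0.73  0.67]
```

View pics/t10.png

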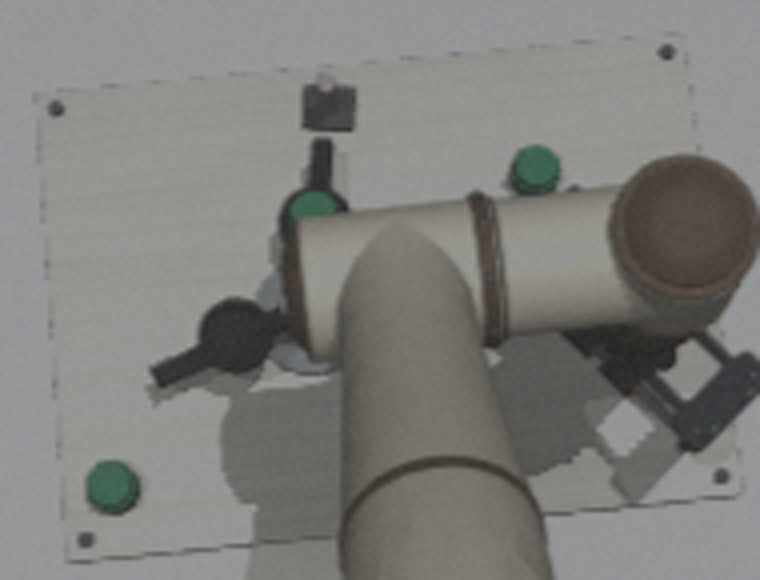

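Call:
send_rows(
  targets=[0.09,0.022,0,0,0,-0.08,0.09,0.022,0,0,0,-0.08,0.09,0.022,0,0,0,-0.08,0.09,0.022,0,0,0,-0.08,0.09,0.022,0,0,0,-0.08,0.09,0.022,0,0,0,-0.08,0.09,0.022,0,0,0,-0.08,0.09,0.022,0,0,0,-0.08],
)

```text
time_s: 16.8
tool_pos: [558.9, -106.4, 52.4]
ee_rot: [0.998, -0.056, -0.001, 0.0]
ft_force: [-3.0, 0.4, 3.2]
width: 0.6
```

```bash
python3 -c "
from h import *
sl()"
```

```text
yaw-90 -96.5 pivot in tool [ 16.8 -54.8  -0.1] pos [ 558.9 -106.4   52.4] F [-3.   0.4  3.2] t 16.8 q [ 0.1   0.47 -0.34 -0.   -0.76  1.36]
```

Call:
send_rows(
  targets=[0.09,0.022,0,0,0,-0.08,0.09,0.022,0,0,0,-0.08,0.09,0.022,0,0,0,-0.08,0.056,0.014,0,0,0,-0.05,0.045,0.011,0,0,0,-0.04,0.034,0.008,0,0,0,-0.03,0.022,0.005,0,0,0,-0.02,0.022,0.005,0,0,0,-0.02],
)

```text
time_s: 17.6
tool_pos: [581.5, -111.0, 52.3]
ee_rot: [0.99, 0.143, -0.001, 0.0]
ft_force: [-4.4, -2.8, 4.1]
width: 0.6
```

```bash
python3 -c "
from h import *
sl()"
```

```text
yaw-90 -73.6 pivot in tool [ 16.4 -54.7  -0. ] pos [ 581.5 -111.    52.3] F [-4.4 -2.8  4.1] t 17.6 q [ 0.08  0.5  -0.28  0.   -0.79  1.77]
```

Call:
send_rows(
  targets=[0.02,0,0,0,0,-0.01,0.02,0,0,0,0,0,0,0,0,0,0,0],
)

```text
time_s: 17.9
tool_pos: [581.5, -111.0, 52.2]
ee_rot: [0.989, 0.147, -0.003, 0.0]
ft_force: [-7.3, -5.1, 6.6]
width: 0.7
```

Call:
send_rows(
  targets=[0.02,0,0,0,0,0,0.02,0,0,0,0,0,0,0,0,0,0,0],
)

```text
time_s: 18.2
tool_pos: [581.6, -111.0, 52.2]
ee_rot: [0.989, 0.147, -0.005, 0.0]
ft_force: [-11.3, -6.0, 9.7]
width: 0.5
```

```bash
python3 -c "
from h import *
sl()"
```

```text
yaw-90 -73.1 pivot in tool [ 16.8 -54.5  -0.1] pos [ 581.6 -111.    52.2] F [-11.3  -6.    9.7] t 18.2 q [ 0.09  0.5  -0.27  0.   -0.8   1.78]
```

At the stop: the force rose to about 13 N with no further motion. Backing off.

Call:
send_rows(
  targets=[-0.08,0,0,0,0,0,-0.2,0,0,0,0,0,-0.4,0,0,0,0,0,0,0,-0.4,0,0,0,0,0,-0.8,0,0,0,0,0,-0.9,0,0,0,0,0,-0.9,0,0,0,0,0,-0.6,0,0,0],
)

```text
time_s: 19.0
tool_pos: [555.5, -118.8, 236.1]
ee_rot: [0.989, 0.148, 0.004, 0.0]
ft_force: [0.6, 0.9, 0.2]
width: 0.7
```

Call:
send_rows(
  targets=[-0.5,0,0,0,0,0,-0.8,0.2,0,0,0,0,-0.8,0.4,0,0,0,0,-0.6,0.4,0,0,0,0,-0.3,0.2,0,0,0,0,0,0,0,0,0,0,0,0,0,0,0,0],
)

```text
time_s: 19.7
tool_pos: [428.4, -220.2, 232.3]
ee_rot: [0.989, 0.147, 0.001, 0.0]
ft_force: [0.1, -0.2, 0.7]
width: 0.3
```

Run:
```python
from h import *
import pickle
sl()
f=cam('top'); pickle.dump(f,open('t11.pkl','wb')); cv2.imwrite('pics/t11.png',cv2.resize(f['color'][115:260,215:405,::-1],None,fx=4,fy=4,interpolation=cv2.INTER_CUBIC))
f=cam('scene'); cv2.imwrite('pics/s11.png',cv2.resize(f['color'][130:330,200:460,::-1],None,fx=3,fy=3,interpolation=cv2.INTER_CUBIC))
```

```text
yaw-90 -73.1 pivot in tool [ 195.2 -114.4    0.3] pos [ 428.4 -220.2  232.3] F [ 0.1 -0.2  0.7] t 19.7 q [-0.14  0.13 -0.32 -0.   -1.12  2.  ]
```

View pics/t11.png

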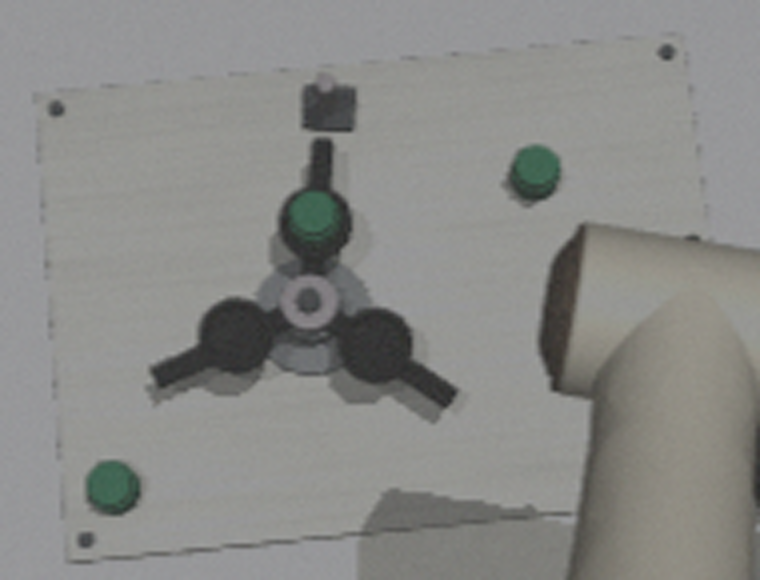

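View pics/s11.png

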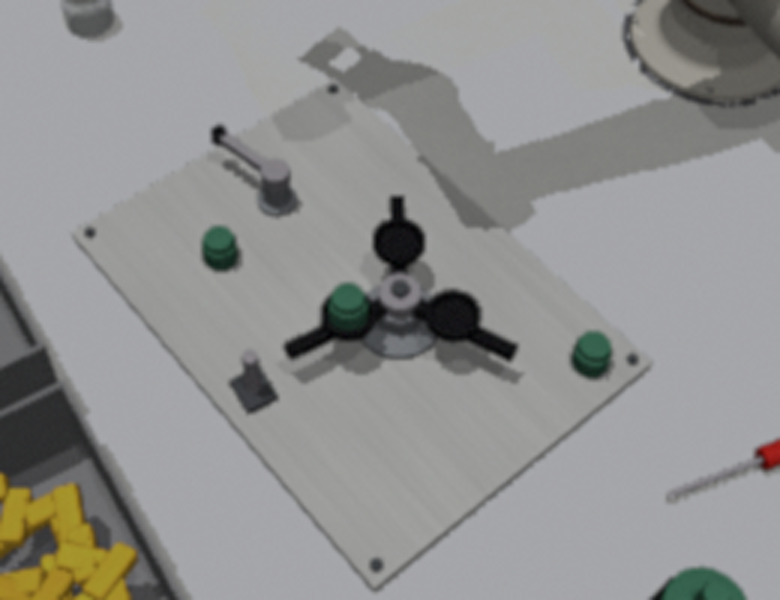

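Run:
```python
from h import *
f=cam('scene')
c=lambda x,y,z: ray(f,200+(x+.5)/3-.5,130+(y+.5)/3-.5,z)[:2]
k=c(218,133,66);h=c(275,170,66); v=k-h; print(k,h,np.hypot(*v),'joint',np.arctan2(v[1],v[0])-.124+2.8)
v=k-PIV; print(np.hypot(*v),np.arctan2(v[1],v[0])-.124+2.8)
p=c(250,356,80); hub=c(400,290,80); t=c(291,348,62)
ang=lambda v:np.degrees(np.arctan2(v[1],v[0])); print('post',ang(p-O),'tip',ang(t-O), t)
```

```text
[ 606.740865   -131.71637306] [580.45334302 -54.89957948] 81.19023085541399 joint 1.4349223890745
81.7155717253026 1.4153684684926913
post -2.7238592024815227 tip -2.4230413788032634 [674.67126617 139.59108682]
```

The lever reads about 1.4 rad, which is its end stop. The arm tip and post read -2.4° and -2.7° in the scene camera, so they agree. The robot is clear, so I'm handing in.

```bash
python3 -c "
from h import *
print(job.job_done())"
```

```text
the job is handed in; nothing more can be done
None
```

I turned the wheel about 109° clockwise by pushing the bare end of the loaded arm with the shut fingers. When it pointed at the post, I pushed the brake lever counterclockwise to its far stop. I handed the job in at about 20 s, with the robot clear of the plate fixtures.

- **Wheel:** The overhead wrist view put the loaded arm within about 0.3° of the post, and the scene camera, read after the lever push, agreed to 0.3°. The top camera, averaging all three arms, suggested it may be up to about 0.6° short. I accepted that as within picture-reading error.
- **Lever:** It stopped moving while the push rose to about 16 N. The scene camera then read its joint at 1.42 to 1.43 rad, against the stop at 1.4. In the top view the robot arm hid the lever, so that check rests on the scene camera and the force.
- **Other items:** The part was still seated in its nest, and both spares looked unmoved in the last pictures. I did not check the jar, the weight or the tall housing again; the robot stayed well away from them.

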